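# Click the jar-rack stop into its catch

### The arm

A 6-joint arm with a two-finger parallel gripper is mounted at the origin on a cart in front of the work surface, level with it; the furniture and walls round the work are solid. World frame = base frame: x ahead of the robot, y to its left, z up, the work surface at z = 0. Lengths are in mm, angles in rad, forces in N, time in s.
With the tool pointing down it reaches from about 300 to 750 mm from the base axis. Payload 8.5 kg.
Tool frame: the origin (TCP) lies at the very end of the fingers, on their centre line; the grasp point (between the pads) lies 19 mm behind it; z points along the fingers, y is the line along which they close (so a half turn about z gives the same grasp; the last joint's range is limited). The gripper opens to 85 mm and grips with 20 to 120 N. Pads are 22 mm wide; open, the fingers measure 114 mm over their backs; the gripper's body (76 mm by 85 mm) begins 54 mm behind the grasp point. The pads swing forward as they close: fully open they stand 13 mm farther back than shut.
Start: joints at [1.002, 0.381, 1.297, -0, 1.464, -0.215], TCP at [190.546, 515.919, 196.822] pointing down, gripper open.
Joint ranges: [-3.11, 3.11], [-0.89, 2.33], [0.22, 2.48], [-1.42, 4.56], [0.17, 2.85], [-2.88, 2.88]. Speed limits (rad/s): [2.39, 2.39, 3.14, 3.14, 3.14, 3.14].

### API

Orientations are given as a 3x3 rotation matrix whose columns are the frame's x, y, z axes.
In Python, from cell import monitor, vision, ctrl, finder gives the robot as it stands.
- The arm moves only by the shell command python3 -m creep 'ROWS'. ROWS is JSON, a list that holds one entry, the list of rows, each a list of 5 numbers: the shift along the tool's x, y, z in mm, then the turn about the tool's z in rad, then the finger opening in mm, from 0 to 85.4. A call has 1 to 12 rows; each row shifts and turns the commanded pose from where the row before left it, along the tool's axes as they then stand; what a row does not reach is not made up. A row lasts 1/10 s, in which the tool goes at most 50 mm and 8.59 degrees, less where a joint would pass 70% of its speed; a pose out of reach is approached as far as the arm can. A call with a gripper value outside its range is refused whole. The fingers move at their own pace and stop on an object; the grip force is fixed at half the most. Time passes only in rows, so rows that do not move let the fingers close. It gives the time, the measured TCP pose, the force, the opening and the grip force at its end, in the units of the state.
- monitor.observe(): the state, without advancing time (a new reading comes with each control period).
- vision.snapshot(name): name is "scene" or "top" or "wrist"; returns a dict with "img" (400x640x3 uint8, red, green, blue), "fx", "fy", "cx", "cy" (pixels), "origin" and "orientation" of the camera in the world; the wrist camera has in their place "T_tool_cam" (4x4, takes a point from camera to tool coordinates, whose origin is the TCP and whose axes are the flange's). Camera axes: x right, y up, looking along -z (the intrinsics and any distortion apply to the point x, -y, -z); pixel columns grow to the right and rows downward; lengths in mm; the calibration is good to about 2 mm. A picture is of the moment at which its call begins: read the wrist's pose just before it. There is no depth.
- ctrl.close_job(): hands the job in; it is judged then, once.
Trained networks look in a picture, given as the dict that the camera call returned (one of the last four; its "shot" number tells which), for a name from the list of things; names that differ only in an ending like _2 or _b are one class to them, and where a whole thing is asked for, a point or a joint stands for the part that bears it (a point fixed in the world has none). Each returns a list of dicts, best first, with "score" (0 to 1); they miss things now and then, are a little off and sometimes report something else, mostly with a low value. They report only what shows in the picture. A call takes as long as a camera call.
- finder.boxes_of(picture, label): "position" ([column, row] in pixels, amid what is visible of it).
The state is a dict: "clock": time; "qpos": joint angles; "qvel": joint speeds; "joint_efforts": joint torques, N m; "tcp_pos": TCP position; "tool_rot": TCP orientation; "force": force on the tool from outside, world axes, zero at the start; "torque": the same for the moment, N m; "opening": finger opening in mm; "grip_force": force on a finger pad.
Only numpy, scipy, OpenCV 4.12 (cv2) and the standard library are available. Lean on these libraries where they do the work, as an engineer would, in place of code of your own. Each camera call takes 0.05 s, during which the arm holds its last target. There are 200 camera calls.

### The job

Close up the spice-jar rack: push its upright wooden sliding stop along the rail towards the jars until its roller drops into the notch of the steel catch clipped on the rail, then leave it there. Push it steadily, without knocking it and without gripping it - the fingers stay off its cork-faced side - and leave the jars standing where they are.

Things in the scene. Friction and masses are not known exactly. Their poses are not given: they have to be found in the camera images.
- rack: Fixed aluminium jar rack, a shallow tray 125 x 440 mm, its floor 12 mm above the worktop. Origin: centre of its underside; y runs along the rail from the stop's empty end towards the jars, z up. The rail is an 8 mm wide bar along the front edge at rack x = -53.5 mm, its top 42 mm above the worktop. An 80 mm high end wall closes the jar end at rack y = +214 mm.
- stop (a joint): Place of the sliding stop along the rail, m, growing along rack +y (towards the jars); 0 = its middle at rack y = -175 mm; travel 0 to 0.33. It can only slide: about 1.5 N friction plus 1 N per 0.1 m/s. Climbing the catch's near ridge takes 6 to 9 N in all; past its top the force dips and the roller's spring pulls the stop on into the notch, where it centres itself within 1 mm.
- stop_face (a point): Point on the plain wooden face to be pushed (it looks along rack -y), in the middle of its width, 105 mm above the worktop, 7 mm behind the stop's middle. Axes as the rack's. The stop is an upright plate 90 mm wide (rack x), 14 mm thick with its cork, 16 to 131 mm above the worktop. An arm on its front edge reaches over the rail 64 to 76 mm above the worktop; push above 85 mm to stay clear.
- stop_mark (a point): Point under the middle of the stop's steel roller (12 mm diameter), on top of the rail. It moves with the stop and comes over the notch point when the stop has dropped into the catch.
- catch_notch (a point): Middle of the catch's notch, on top of the rail. The catch is a dark steel clip 36 mm long on the rail; its place varies. Two rounded ridges cross it: a low one (4 mm) 9 mm before the notch, which the roller begins to climb 17 mm before the notch, and a higher one (6.5 mm) 11 mm after it; forcing the stop out over that takes over 10 N and drives it into the jars.
- stop_pad: The 3 mm cork facing glued on the jar side of the stop (it moves with the stop). Not to be touched by the fingers. Origin at worktop level below the stop's middle, axes as the rack's.
- jar_1: Spice jar, glass with a black cap, 41 mm diameter, 105 mm tall, standing loose in the rack, first in the row counted from the catch. Origin at the centre of its underside, its z axis up. With the stop in the notch about 15 mm stays free between the cork and the first jar.
- jar_2: Spice jar, glass with a black cap, 41 mm diameter, 105 mm tall, standing loose in the rack, second in the row counted from the catch. Origin at the centre of its underside, its z axis up. With the stop in the notch about 15 mm stays free between the cork and the first jar.
- jar_3: Spice jar, glass with a black cap, 41 mm diameter, 105 mm tall, standing loose in the rack, third in the row counted from the catch. Origin at the centre of its underside, its z axis up. With the stop in the notch about 15 mm stays free between the cork and the first jar.

How it is judged:
By the outcome, as a careful person would: the job done as asked, in the order asked, and still so for the second after the job is handed in, with the robot touching nothing.
It also fails if it takes over 58 s, if anything falls off the work surface, if the arm or the gripper's body presses on something with over 40 N, if the wrist force passes 120 N, or if a joint passes its speed limit or range.

## Working session

There is one attempt and no reset: what is moved stays moved. The work goes in short steps, Python scripts to look and compute and a shell command to move; the robot and the scene stay as the last step left them, time stands still between calls to the robot, and variables do not carry over. Pictures are saved under pics/ and viewed, at most 10 in all, crops included, and the job is handed in when it is done.

```bash
mkdir -p pics
cat > h.py <<'E'
import numpy as np, cv2
from cell import monitor, vision, ctrl, finder
def cam(p):
    if 'T_tool_cam' in p:
        s=monitor.observe(); T=np.array(p['T_tool_cam']); R=np.array(s['tool_rot'])
        return R@T[:3,3]+np.array(s['tcp_pos']), R@T[:3,:3]
    return np.array(p['origin']),np.array(p['orientation'])
def ray(p,uv):
    o,R=cam(p)
    K=np.array([[p['fx'],0,p['cx']],[0,p['fy'],p['cy']],[0,0,1.]])
    d=np.array(p.get('distortion',p.get('dist',np.zeros(5))),float)
    x,y=cv2.undistortPoints(np.array([[uv]],float),K,d)[0,0]
    v=R@np.array([x,-y,-1]); return o,v/np.linalg.norm(v)
def atz(p,uv,z):
    o,v=ray(p,uv); return o+v*(z-o[2])/v[2]
def tri(rs):
    A=sum(np.eye(3)-np.outer(v,v) for o,v in rs); b=sum((np.eye(3)-np.outer(v,v))@o for o,v in rs)
    X=np.linalg.solve(A,b); return X,[np.linalg.norm(np.cross(X-o,v)) for o,v in rs]
def save(p,n): cv2.imwrite('pics/'+n,p['img'][:,:,::-1])
E
python3 - <<'E'
from h import *
np.set_printoptions(precision=1,suppress=True)
s=monitor.observe();print(s['clock'],s['tcp_pos'],np.array(s['tool_rot']).round(3).tolist(),s['opening'],s['force'])
for n in ['scene','top']:
    p=vision.snapshot(n); save(p,n+'.png'); print(n,[k for k in p],p['origin'],p['fx'])
    for l in ['rack','stop','stop_face','stop_mark','catch_notch','stop_pad','jar_1']:
        print(l,[(np.round(b['position'],1).tolist(),round(b['score'],2)) for b in finder.boxes_of(p,l)[:4]])
E
```

```text
0.0 [190.4 515.6 196.2] [[-0.938, 0.346, -0.001], [0.346, 0.938, -0.001], [0.0, -0.001, -1.0]] 85.47935474496929 [ 0.1 -0.6  0.3]
scene ['img', 'fx', 'fy', 'cx', 'cy', 'origin', 'orientation', 'shot'] [-154.  -430.9  544.5] 511.0599683587424
rack [([359.2, 210.5], 0.84)]
stop [([385.4, 213.7], 0.59)]
stop_face [([387.3, 208.0], 0.87)]
stop_mark [([388.6, 210.8], 0.59)]
catch_notch []
stop_pad []
jar_1 [([311.2, 171.8], 0.88), ([289.9, 159.7], 0.8), ([276.5, 148.1], 0.65)]
top ['img', 'fx', 'fy', 'cx', 'cy', 'origin', 'orientation', 'shot'] [ 292.5  -77.4 1036. ] 511.59407521813773
rack [([310.5, 206.2], 0.94)]
stop [([368.1, 221.3], 0.71)]
stop_face []
stop_mark [([368.2, 221.1], 0.6)]
catch_notch [([294.1, 228.2], 0.69)]
stop_pad [([366.0, 212.3], 0.75), ([262.6, 185.2], 0.35)]
jar_1 [([262.7, 184.0], 0.74), ([236.5, 177.9], 0.67), ([283.6, 189.0], 0.59)]
```

View pics/scene.png

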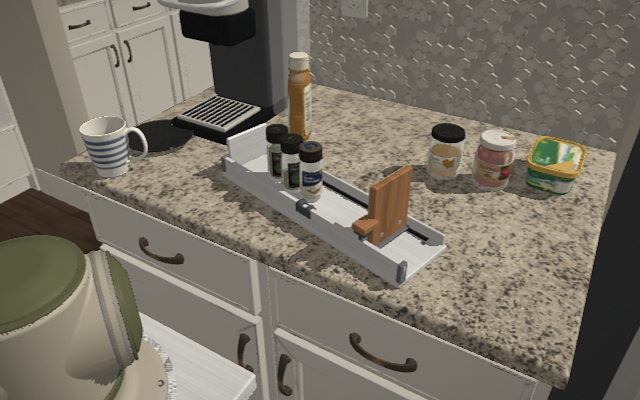

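View pics/top.png

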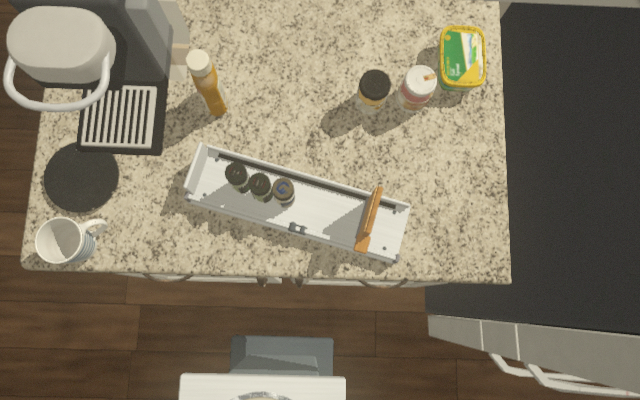

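The scene view shows the stop (wooden plate) at about (388,208), catch at (306,208) and the jars at 275–311. The top view shows the stop at (369,220), catch at (297,228), jars at (237,175)–(284,190). The clear side of the stop faces right, towards robot −y. I'll zoom in to measure.

Run:
```python
import cv2
a=cv2.imread('pics/top.png')[135:270,180:420]; cv2.imwrite('pics/topc.png',cv2.resize(a,None,fx=3.3,fy=3.3,interpolation=cv2.INTER_CUBIC))
a=cv2.imread('pics/scene.png')[110:290,215:455]; cv2.imwrite('pics/scc.png',cv2.resize(a,None,fx=3.3,fy=3.3,interpolation=cv2.INTER_CUBIC))
```

```text
(no output)
```

View pics/topc.png

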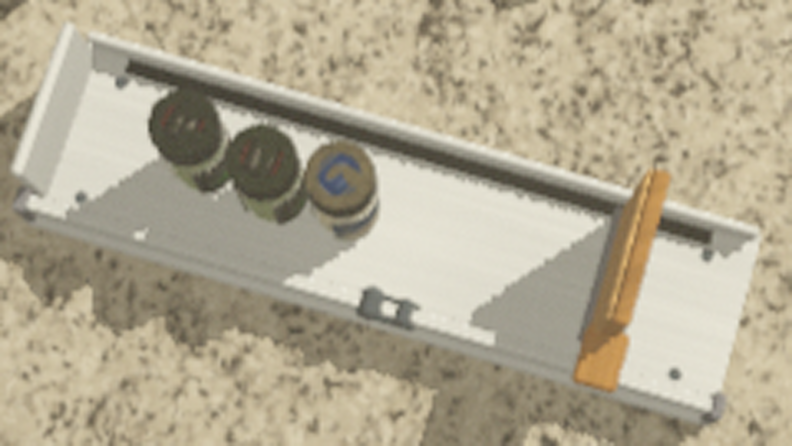

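View pics/scc.png

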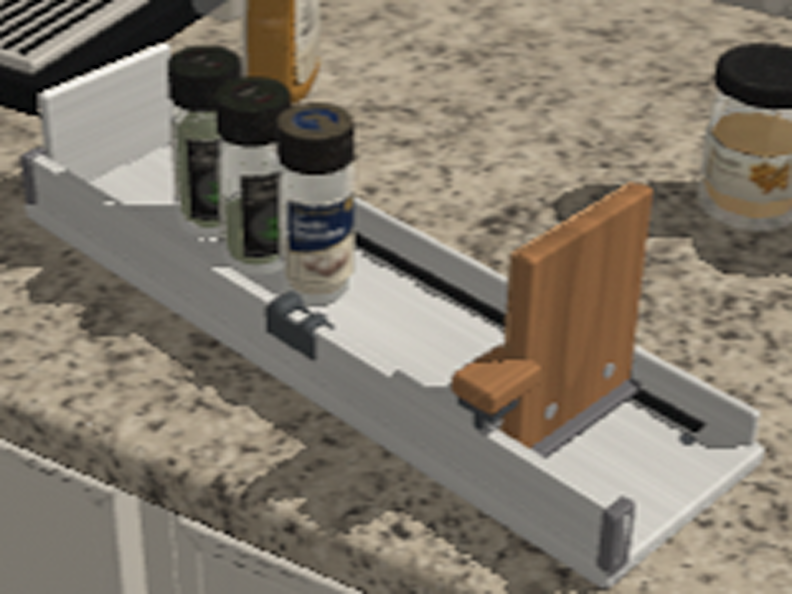

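```bash
cat > m.py <<'E'
from h import *
np.set_printoptions(precision=1,suppress=True)
t=vision.snapshot('top'); s=vision.snapshot('scene')
T=lambda x,y:(180+x/3.3,135+y/3.3)
S=lambda x,y:(215+x/3.3,110+y/3.3)
a=atz(t,T(25,203),42);b=atz(t,T(716,402),42); print('rail',a,b,np.linalg.norm(b-a))
c=atz(t,T(80,30),12); 
f1=atz(t,T(668,174),131);f2=atz(t,T(630,330),131);print('face top',f1,f2,np.linalg.norm(f1-f2))
g1=atz(s,S(652,188),131);g2=atz(s,S(535,262),131);print('face top scene',g1,g2,np.linalg.norm(g1-g2))
n=tri([ray(t,T(389,306)),ray(s,S(304,312))]);print('notch',n, atz(t,T(389,306),43),atz(s,S(304,312),43))
k=tri([ray(t,T(755,232)),ray(s,S(755,410))]);print('far corner',k)
k2=tri([ray(t,T(68,25)),ray(s,S(167,47))]);print('wall far top',k2)
k3=tri([ray(t,T(15,172)),ray(s,S(45,95))]);print('wall near top',k3)
for q in ['top','scene']:
  P=t if q=='top' else s
  print(q,[atz(P,x['position'],80 if q=='top' else 65) for x in finder.boxes_of(P,'jar_1')[:3]])
u=(a-b)[:2];u/=np.linalg.norm(u);print('dir',u,np.arctan2(u[1],u[0]))
w=(f1-f2)[:2];w/=np.linalg.norm(w);print('w',w); w=(g1-g2)[:2];w/=np.linalg.norm(w);print('w',w)
E
python3 m.py
```

```text
rail [488.5 158.3  42. ] [ 383.2 -255.6   42. ] 427.07087501023415
face top [ 499.8 -213.   131. ] [ 412.5 -192.8  131. ] 89.60580291241219
face top scene [ 499.9 -213.3  131. ] [ 415.8 -192.5  131. ] 86.57891145064342
notch (array([433.7, -60.9,  44.9]), [np.float64(0.39171413304607533), np.float64(0.39171413304607455)]) [433.8 -60.6  43. ] [436.2 -59.9  43. ]
far corner (array([ 487.8, -280.9,   34. ]), [np.float64(0.029006142479504702), np.float64(0.02900614247946893)])
wall far top (array([589.4, 133. ,  77. ]), [np.float64(0.5848281223730979), np.float64(0.5848281223729798)])
wall near top (array([499.8, 155.8,  79.3]), [np.float64(1.0174069969481214), np.float64(1.017406996948142)])
top [array([492.6, -32.7,  80. ]), array([520.3,  56.8,  80. ]), array([506.1,  14.9,  80. ])]
scene [array([544.8,  72. ,  65. ]), array([518.,  27.,  65.]), array([495.5, -32.3,  65. ])]
dir [0.2 1. ] 1.3215607150028175
w [ 1.  -0.2]
w [ 1.  -0.2]
```

Both views agree: the rack y-axis is at 1.328 rad. Along it, the face is at u=−87 and the notch at 45, so the travel is about 126 mm. As a check, jar 1 lands at u≈87 as expected. I'll close the fingers, turn tool x onto the rail direction, then move behind the stop.

```bash
python3 -m creep '[[[0,0,0,0.146,0],[0,0,0,0.146,0],[0,0,0,0.146,0],[0,0,0,0.146,0],[0,0,0,0.146,0],[0,0,0,0.146,0],[0,0,0,0.146,0],[0,0,0,0.146,0],[0,0,0,0.146,0],[0,0,0,0.146,0],[0,0,0,0,0]]]'
python3 -m creep '[[[-20,12,0,0,0],[-33,21,0,0,0],[-33,21,0,0,0],[-33,21,0,0,0],[-33,21,0,0,0],[-33,21,0,0,0],[-33,21,0,0,0],[-33,21,0,0,0],[-33,21,0,0,0],[-33,21,0,0,0],[-33,21,0,0,0],[-33,21,0,0,0]]]'
```

```text
clock: 2.1
tcp_pos: [190.5, 515.9, 196.8]
tool_rot: [[0.242, 0.97, -0.0], [0.97, -0.242, 0.0], [0.0, -0.0, -1.0]]
force: [-0.2, 0.2, 0.8]
opening: -0.2
grip_force: 0.0
clock: 3.3
tcp_pos: [334.5, 84.1, 197.1]
tool_rot: [[0.236, 0.972, 0.001], [0.972, -0.236, -0.0], [0.0, 0.001, -1.0]]
force: [-0.0, -0.4, -0.1]
opening: 0.3
grip_force: 0.0
```

```bash
python3 -m creep '[[[-31,20,0,0,0],[-31,20,0,0,0],[-31,20,0,0,0],[-31,20,0,0,0],[-31,20,0,0,0],[-31,20,0,0,0],[-31,20,0,0,0],[-31,20,0,0,0],[-31,20,0,0,0],[-16,8,0,0,0],[0,0,0,0,0],[0,0,0,0,0]]]'
python3 - <<'E'
from h import *
s=monitor.observe();p=s['tcp_pos'];print(p,s['force'],p[0]*.2404+p[1]*.9707,p[0]*.9707-p[1]*.2404)
p=vision.snapshot('scene');save(p,'s2.png')
cv2.imwrite('pics/s2c.png',cv2.resize(p['img'][60:300,200:520,::-1],None,fx=2.4,fy=2.4))
E
```

```text
clock: 4.5
tcp_pos: [445.5, -245.5, 196.6]
tool_rot: [[0.239, 0.971, -0.0], [0.971, -0.239, 0.001], [0.0, -0.001, -1.0]]
force: [0.2, 0.5, -0.3]
opening: 0.1
grip_force: 0.0
[ 445.48820768 -245.45877281  196.64383505] [ 0.16548452  0.46044147 -0.30596835] -131.17146564544817 491.44369217706924
```

View pics/s2c.png

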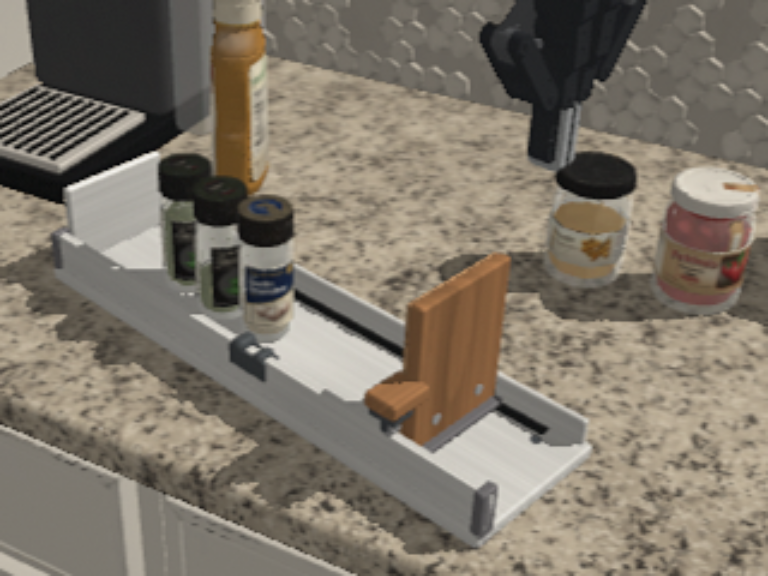

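The closed fingers hang behind and above the stop, tips at crop (552,155), and the stop and jars are untouched. I'll lower to z≈100 and creep towards the face.

```bash
python3 -m creep '[[[0,0,12,0,0],[0,0,24,0,0],[0,0,24,0,0],[0,0,24,0,0],[0,0,12,0,0],[5,1,0,0,0],[6,0,0,0,0],[5,0,0,0,0],[3,0,0,0,0],[1,0,0,0,0],[1,0,0,0,0],[0,0,0,0,0]]]'
python3 -m creep '[[[1,0,0,0,0],[1,0,0,0,0],[1,0,0,0,0],[1,0,0,0,0],[1,0,0,0,0],[1,0,0,0,0]]]'
```

```text
clock: 5.75
tcp_pos: [451.8, -225.8, 101.0]
tool_rot: [[0.241, 0.971, 0.0], [0.971, -0.241, -0.0], [-0.0, 0.0, -1.0]]
force: [0.3, 0.8, -0.1]
opening: 0.0
grip_force: 0.0
clock: 6.35
tcp_pos: [453.2, -219.8, 100.8]
tool_rot: [[0.241, 0.971, -0.0], [0.971, -0.241, 0.0], [-0.0, -0.0, -1.0]]
force: [0.0, -0.3, 0.3]
opening: 0.1
grip_force: 0.0
```

```bash
for i in 1 2 3; do python3 -m creep '[[[1,0,0,0,0],[1,0,0,0,0],[1,0,0,0,0],[1,0,0,0,0]]]' | egrep 'clock|tcp|force: \['; done
```

```text
clock: 6.75
tcp_pos: [454.2, -215.9, 100.8]
force: [0.1, -0.0, -0.0]
clock: 7.15
tcp_pos: [455.2, -212.0, 100.8]
force: [0.1, 0.1, 0.9]
clock: 7.55
tcp_pos: [456.1, -208.2, 100.8]
force: [0.2, -0.7, 0.1]
```

```bash
for i in 1 2; do python3 -m creep '[[[1,0,0,0,0],[1,0,0,0,0],[1,0,0,0,0],[1,0,0,0,0]]]' | egrep 'tcp|force: \['; done
python3 - <<'E'
from h import *
p=vision.snapshot('scene')
cv2.imwrite('pics/s3c.png',cv2.resize(p['img'][60:300,200:520,::-1],None,fx=2.4,fy=2.4))
E
```

```text
tcp_pos: [457.1, -204.3, 100.8]
force: [0.7, -0.3, 0.3]
tcp_pos: [458.0, -200.4, 100.8]
force: [1.3, -0.1, 0.2]
```

View pics/s3c.png

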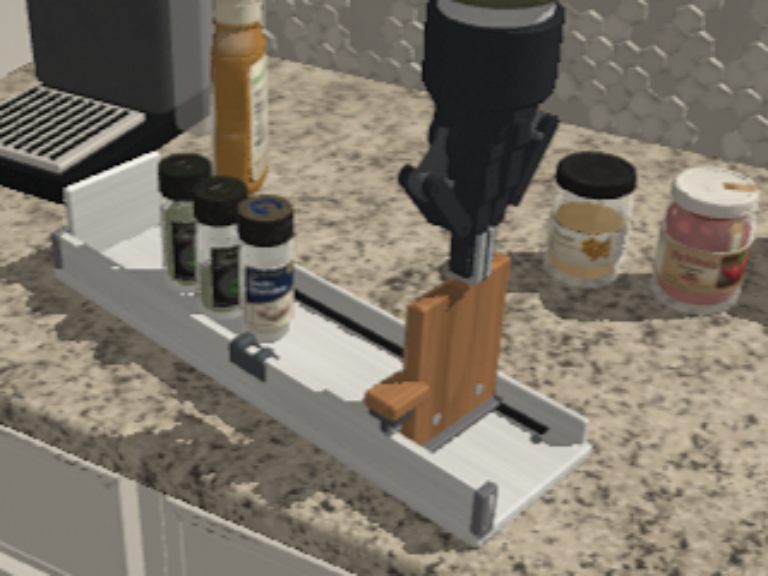

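Run:
```python
from h import *
np.set_printoptions(precision=1,suppress=True)
def proj(p,X):
    o,R=cam(p);c=R.T@(np.array(X)-o);return np.array([p['cx']+p['fx']*c[0]/-c[2],p['cy']-p['fy']*c[1]/-c[2]])
p=vision.snapshot('scene');t=vision.snapshot('top')
for X in [(445.5,-245.5,196.6),(458,-200.4,100.8),(458,-200.4,131)]: print((proj(p,X)-[200,60])*2.4,(proj(t,X)-[300,150])*5)
for q in (p,t):
  for l in ['stop','stop_face','stop_mark']:
    print(l,[(b['position'],round(b['score'],2)) for b in finder.boxes_of(q,l)[:2]])
cv2.imwrite('pics/t3c.png',cv2.resize(t['img'][150:270,300:450,::-1],None,fx=5,fy=5,interpolation=cv2.INTER_CUBIC))
```

```text
[538.9 216.7] [537.1 307.4]
[461.6 321.4] [365.5 314.6]
[465.5 281.5] [376.6 300.4]
stop [([383.7, 215.3], 0.78)]
stop_face [([386.5, 211.1], 0.62)]
stop_mark [([387.5, 213.8], 0.6)]
stop []
stop_face []
stop_mark []
```

View pics/t3c.png

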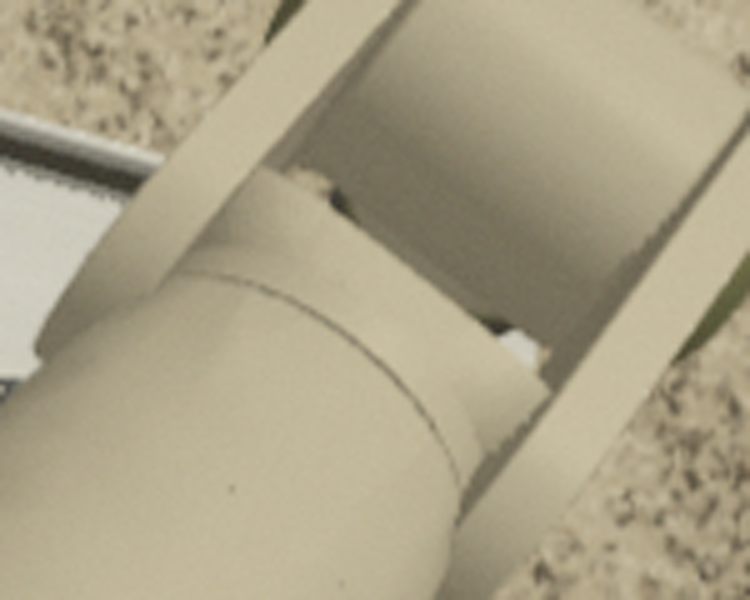

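The scene picture shows the fingertip at crop (468,280), about 40 px higher than where the reported TCP should project (462,321). The stop has not moved. So the real tips are about 30 mm higher than assumed and are just over the plate's top. The top crop shows only the arm. I'll lift, back off and check with both the scene and wrist cameras.

```bash
python3 -m creep '[[[0,0,-10,0,0],[0,0,-10,0,0],[-10,0,0,0,0],[-20,0,0,0,0],[-20,0,0,0,0],[0,0,0,0,0],[0,0,0,0,0]]]'
python3 - <<'E'
from h import *
np.set_printoptions(precision=1,suppress=True)
def proj(p,X):
    o,R=cam(p);c=R.T@(np.array(X)-o);return np.array([p['cx']+p['fx']*c[0]/-c[2],p['cy']-p['fy']*c[1]/-c[2]])
s=monitor.observe();tc=np.array(s['tcp_pos']);print(tc)
w=vision.snapshot('wrist');p=vision.snapshot('scene');print(np.array(w['T_tool_cam']),w['fx'],w['cx'],w['cy'])
u=np.array([.2404,.9707,0]);v=np.array([.9707,-.2404,0])
fc=np.array([456.2,-202.9,131])
pts={'tcp':tc,'tcp+31':tc+[0,0,31],'f1':fc+45*v,'f2':fc-45*v,'c1':fc+45*v+14*u,'c2':fc-45*v+14*u,'notch':[434,-60.7,43]}
im=[]
for q in (w,p):
  a=cv2.resize(q['img'][:,:,::-1],None,fx=.625,fy=.625) if q is w else q['img'][40:300,200:600,::-1].copy()
  for n,X in pts.items():
    x=proj(q,X);print(n,x)
    x=x*.625 if q is w else x-[200,40]
    cv2.circle(a,(int(x[0]),int(x[1])),2,(255,0,255),1)
  im.append(cv2.copyMakeBorder(a,0,260-a.shape[0],0,0,0) if a.shape[0]<=260 else a)
cv2.imwrite('pics/cmp.png',np.hstack([cv2.resize(i,(400,260)) for i in im]))
E
```

```text
clock: 9.5
tcp_pos: [445.8, -249.3, 120.8]
tool_rot: [[0.242, 0.97, -0.0], [0.97, -0.242, 0.0], [0.0, -0.0, -1.0]]
force: [-0.2, 0.3, -0.7]
opening: 0.2
grip_force: 0.0
[ 445.8 -249.3  120.8]
[[   0.     1.     0.3   72.6]
 [   1.     0.    -0.    -0. ]
 [  -0.     0.3   -1.  -175.7]
 [   0.     0.     0.     1. ]] 293.4472770880617 314.1353580010851 196.06950551775452
tcp [313.8 226.7]
tcp+31 [313.8 248.7]
f1 [391.6 155.8]
f2 [232.5 155.7]
c1 [393.5 130.5]
c2 [230.4 130.4]
notch [235.3 -46.3]
tcp [421.1 196.4]
tcp+31 [423.5 178.4]
f1 [412.8 167. ]
f2 [375.9 190.4]
c1 [405.5 163.8]
c2 [368.4 186.7]
notch [306.9 205.4]
```

View pics/cmp.png

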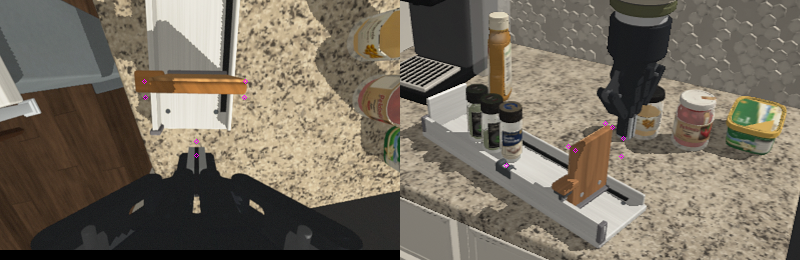

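The comparison picture shows the drawn plate corners nearly on the plate in both views (scene face edge around view (575,150)–(607,125)), so the calibration and reported pose hold. The tip is at view (625,137), right on the "TCP + 31 mm" mark, so the fingers end about 31 mm above the reported TCP. I'll lower to TCP z≈75 (tip ≈106) and approach again.

```bash
python3 -m creep '[[[0,0,12,0,0],[0,0,12,0,0],[0,0,12,0,0],[0,0,10,0,0],[5,0,0,0,0],[8,0,0,0,0],[8,0,0,0,0],[5,0,0,0,0],[2,0,0,0,0],[1,0,0,0,0],[1,0,0,0,0],[1,0,0,0,0]]]' | egrep 'clock|tcp|force: \['
for i in 1 2 3; do python3 -m creep '[[[1,0,0,0,0],[1,0,0,0,0],[1,0,0,0,0],[1,0,0,0,0]]]' | egrep 'clock|tcp|force: \['; done
python3 - <<'E'
from h import *
s=monitor.observe();p=s['tcp_pos'];print(p[0]*.2404+p[1]*.9707,p[0]*.9707-p[1]*.2404)
p=vision.snapshot('scene')
cv2.imwrite('pics/s4c.png',cv2.resize(p['img'][60:300,200:520,::-1],None,fx=2.4,fy=2.4))
E
```

```text
clock: 10.8
tcp_pos: [453.5, -219.1, 74.9]
force: [0.2, 0.0, -0.6]
clock: 11.2
tcp_pos: [454.4, -215.0, 74.8]
force: [1.0, 0.2, 1.3]
clock: 11.6
tcp_pos: [455.4, -211.1, 74.8]
force: [-1.2, -2.6, -0.2]
clock: 12.0
tcp_pos: [456.4, -207.3, 74.8]
force: [-1.1, -2.2, -0.2]
-91.55367086584192 492.8645787957896
```

View pics/s4c.png

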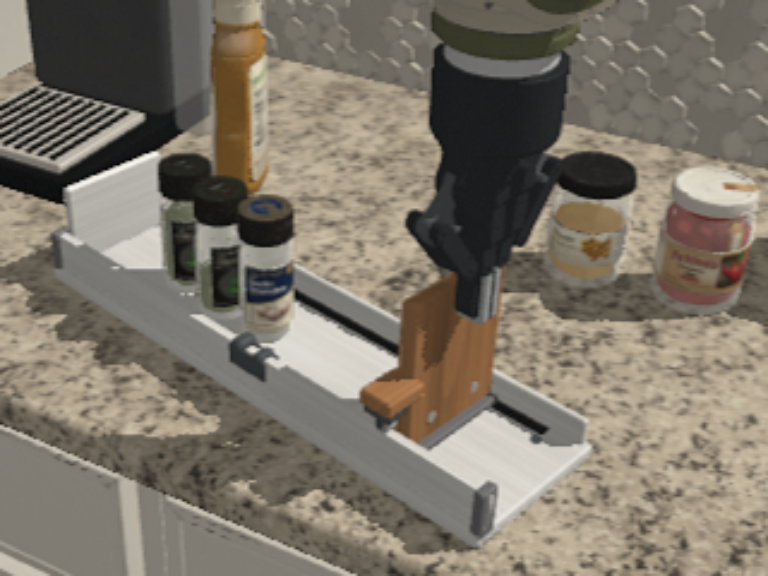

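The fingers are now on the plain face, tip at crop (475,318), with about 2.5 N of push. The stop is sliding and the jars are unchanged. About 119 mm remain. I'll push steadily at 30 mm/s, then slow down.

```bash
python3 -m creep '[[[1.5,0,0,0,0],[2,0,0,0,0],[3,0,0,0,0],[3,0,0,0,0],[3,0,0,0,0],[3,0,0,0,0],[3,0,0,0,0],[3,0,0,0,0],[3,0,0,0,0],[3,0,0,0,0],[3,0,0,0,0],[3,0,0,0,0]]]' | egrep 'clock|tcp|force: \['
python3 -m creep '[[[3,0,0,0,0],[3,0,0,0,0],[3,0,0,0,0],[3,0,0,0,0],[3,0,0,0,0],[3,0,0,0,0],[3,0,0,0,0],[3,0,0,0,0],[3,0,0,0,0],[3,0,0,0,0],[3,0,0,0,0],[3,0,0,0,0]]]' | egrep 'clock|tcp|force: \['
python3 -m creep '[[[3,0,0,0,0],[3,0,0,0,0],[2,0,0,0,0],[2,0,0,0,0],[1,0,0,0,0],[1,0,0,0,0],[1,0,0,0,0]]]' | egrep 'clock|tcp|force: \['
python3 - <<'E'
from h import *
np.set_printoptions(precision=1,suppress=True)
s=monitor.observe();p=s['tcp_pos'];print(p[0]*.2404+p[1]*.9707,p[0]*.9707-p[1]*.2404)
for c,z in (('scene',105),('top',42)):
  p=vision.snapshot(c)
  for l in ['stop_face','stop_mark','catch_notch','jar_1']: print(c,l,[(np.round(b['position'],1).tolist(),round(b['score'],2)) for b in finder.boxes_of(p,l)[:3]])
E
```

```text
clock: 13.25
tcp_pos: [464.5, -174.5, 74.9]
force: [1.7, -1.9, 0.7]
clock: 14.45
tcp_pos: [473.1, -139.6, 74.8]
force: [1.5, -2.7, 0.5]
clock: 15.15
tcp_pos: [476.1, -127.1, 74.8]
force: [-0.9, -2.5, -0.4]
-8.932051264200851 492.72924083094347
scene stop_face [([340.9, 194.0], 0.57)]
scene stop_mark [([343.8, 196.0], 0.57)]
scene catch_notch [([303.6, 207.1], 0.54), ([341.9, 196.2], 0.16)]
scene jar_1 [([276.6, 148.0], 0.83), ([310.9, 172.5], 0.75), ([289.5, 157.4], 0.67)]
top stop_face []
top stop_mark []
top catch_notch [([234.6, 176.1], 0.27)]
top jar_1 [([261.9, 185.7], 0.92), ([235.3, 178.2], 0.85)]
```

```bash
python3 -m creep '[[[1,0,0,0,0],[1,0,0,0,0],[1,0,0,0,0],[1,0,0,0,0],[1,0,0,0,0],[1,0,0,0,0],[1,0,0,0,0],[1,0,0,0,0],[1,0,0,0,0],[1,0,0,0,0],[1,0,0,0,0],[1,0,0,0,0]]]' | egrep 'tcp|force: \['
for i in 1 2 3 4 5 6; do python3 -m creep '[[[1,0,0,0,0],[1,0,0,0,0]]]' | egrep 'tcp|force: \['; done
```

```text
tcp_pos: [479.1, -115.5, 74.8]
force: [-1.0, -2.3, -2.5]
tcp_pos: [479.6, -113.6, 74.9]
force: [-0.5, -2.4, -1.9]
tcp_pos: [480.1, -111.6, 74.8]
force: [0.0, -2.2, -2.5]
tcp_pos: [480.6, -109.7, 74.9]
force: [0.3, -2.7, -1.7]
tcp_pos: [481.1, -107.8, 74.9]
force: [0.2, -2.9, -1.0]
tcp_pos: [481.6, -105.9, 74.9]
force: [0.8, -5.1, -0.9]
tcp_pos: [481.9, -104.8, 74.9]
force: [-1.6, -7.1, -0.5]
```

The ridge climb began at TCP u≈11.5, close to the predicted 10. Continuing in small steps.

```bash
for i in 1 2 3 4 5 6; do python3 -m creep '[[[1,0,0,0,0]]]' | egrep 'tcp|force: \['; done
```

```text
tcp_pos: [482.2, -103.7, 74.9]
force: [0.7, -7.1, -0.9]
tcp_pos: [482.5, -102.6, 74.9]
force: [-0.4, -5.2, -1.9]
tcp_pos: [482.8, -101.5, 74.9]
force: [0.8, -4.1, -0.8]
tcp_pos: [483.1, -100.3, 74.9]
force: [1.3, -3.9, -0.6]
tcp_pos: [483.4, -99.0, 74.9]
force: [0.9, -2.5, -1.2]
tcp_pos: [483.6, -97.9, 74.9]
force: [1.4, -2.9, -0.4]
```

```bash
for i in 1 2 3; do python3 -m creep '[[[1,0,0,0,0]]]' | egrep 'tcp|force: \['; done
```

```text
tcp_pos: [483.7, -96.8, 74.9]
force: [0.1, -1.0, 0.3]
tcp_pos: [483.8, -95.7, 74.8]
force: [-0.3, -0.3, 0.4]
tcp_pos: [483.9, -94.7, 74.8]
force: [0.4, -0.2, -0.3]
```

The force has dropped to zero, so the stop was pulled ahead into the notch. I'll retreat backwards, then up, and check.

```bash
python3 -m creep '[[[-3,0,0,0,0],[-10,0,0,0,0],[-20,0,0,0,0],[-20,0,0,0,0],[-20,0,-10,0,0],[-20,0,-20,0,0],[-20,0,-30,0,0],[-20,0,-30,0,0],[-20,0,-30,0,0],[-20,0,-10,0,0],[-20,0,0,0,0],[0,0,0,0,0]]]' | egrep 'clock|tcp|force: \['
python3 - <<'E'
from h import *
np.set_printoptions(precision=1,suppress=True)
a=[]
for c,z in (('scene',105),('top',42)):
  p=vision.snapshot(c)
  for l in ['stop_face','stop_mark','catch_notch','jar_1']: print(c,l,[(np.round(b['position'],1).tolist(),round(b['score'],2)) for b in finder.boxes_of(p,l)[:3]])
  im=p['img'][110:290,215:395,::-1] if c=='scene' else p['img'][120:300,170:350,::-1]
  a.append(cv2.resize(im,(400,400),interpolation=cv2.INTER_CUBIC))
cv2.imwrite('pics/end.png',np.hstack(a))
E
```

```text
clock: 20.15
tcp_pos: [436.8, -284.8, 204.8]
force: [0.2, 0.2, -0.2]
scene stop_face [([331.5, 179.0], 0.88)]
scene stop_mark [([331.6, 182.4], 0.64), ([303.8, 159.8], 0.4)]
scene catch_notch [([303.7, 205.9], 0.44)]
scene jar_1 [([291.1, 158.6], 0.95), ([305.4, 158.1], 0.76)]
top stop_face [([304.3, 201.7], 0.58)]
top stop_mark [([306.2, 202.1], 0.8)]
top catch_notch []
top jar_1 [([285.6, 193.4], 0.92), ([236.5, 177.4], 0.92), ([263.2, 183.3], 0.61)]
```

View pics/end.png

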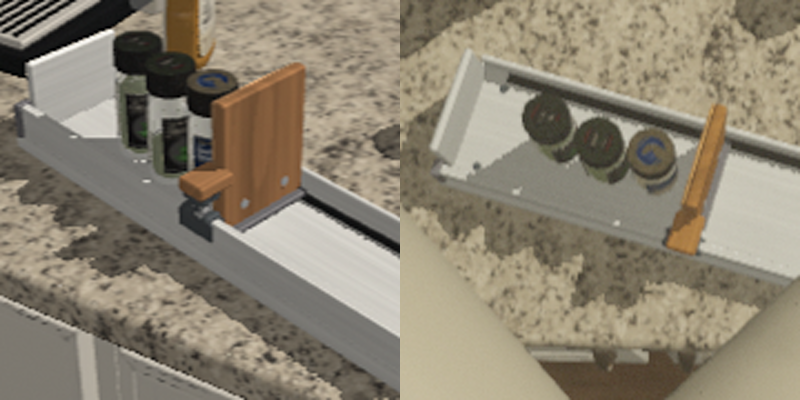

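The stop's arm sits over the catch at left view (205,200). The jars stand where they were, with a gap to the cork, and the gripper is clear.

```bash
python3 -c "
from cell import ctrl;print(ctrl.close_job())"
```

```text
the job is handed in; nothing more can be done
None
```

The stop is in the catch's notch (the push force fell to zero past the first ridge, and the final pictures show it over the catch), the jars stand where they were, the gripper is clear, and the job was handed in at about 20 s of the 58 s limit.

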